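# Park the loaded tub under the desk riser

### The job

Park the grey tub under the wooden desk riser: bring it round to the riser's front, then slide it straight in along the desk, keeping its rim clear of the underside, and gently press it fully home until it has pushed the orange pin of the stop in flush with the rubber bumper. How deep the stop is clamped differs each time, so go by feel; never shove hard. Let go, leave the tub standing squarely home, and do not disturb the bottle, stamp, staple carton or mug.

Things in the scene. Friction and masses are not known exactly. Their poses are not given: they have to be found in the camera images.
- tub: Open grey ribbed plastic tub with rounded corners, 154 (its x) x 173 (its y) x 70 mm high (rim), about 0.4 kg, two packs of cards fixed in its rear half (tops 55 mm above the desk, from its middle rearwards). Origin: centre of its underside. It starts on the desk to the left of the riser with its x axis (rear wall) roughly the way it goes in.
- tub_handle (a point): Top middle of the upright blue clip-on handle fixed over the tub's front rim, on the side nearest the robot: at x = -70 mm, y = 0, z = 82 mm in the tub's frame. The handle is 16 mm thick along the tub's x, 50 mm wide along its y, from 38 to 82 mm above the desk. It can be pinched across its thickness from above, one finger inside the tub (free for 55 mm behind it); it stays outside the riser.
- stand: Fixed wooden desk riser: a deck on two side panels 12 mm thick, open at the front. Origin: on the desk under the middle of the deck's front edge; x points in under the deck, y left, z up. 180 mm deep; 188 mm free width between the panels (7 mm to spare each side of the tub); underside 78 mm, top 93 mm above the desk. Stop on the centre line. The tub's front sticks out 69 to 100 mm when home.
- deck: The riser's wooden top board (fixed to it), 180 x 218 x 15 mm. Origin: middle of its front edge, at the height of its underside, axes as the riser's.
- pin (a joint): Travel (m) of the orange sprung pin of the stop under the riser: 0 free, 0.005 flush with the face of the stop's rubber bumper (0.5 N), more as the bumper yields (4 N per mm, up to 7 mm). The bumper is 80 mm wide, 18 to 48 mm above the desk. The stop is clamped at an unknown depth: the free pin's tip is 50 to 80 mm behind the deck's front edge.
- ink_bottle: Bystander: white bottle with purple cap, 33 mm across, 82 mm high, standing on the rear of the deck. Origin: centre of its underside.
- stamp: Bystander: wooden hand stamp, 27 x 48 x 66 mm, standing on the rear of the deck. Origin: centre of its underside.
- staple_box: Bystander: small yellow carton, 40 x 78 x 30 mm, on the desk right of the riser's front. Origin: centre of its underside.
- mug: Bystander: white mug, 92 mm across, 95 mm high, on the desk left of the riser, farther back. Origin: centre of its underside.

How it is judged:
By the outcome, as a careful person would: the job done as asked, in the order asked, and still so for the second after the job is handed in, with the robot touching nothing.
It also fails if it takes over 54 s, if anything falls off the work surface, if the arm or the gripper's body presses on something with over 40 N, if the wrist force passes 120 N, or if a joint passes its speed limit or range.

### The arm

A 6-joint arm with a two-finger parallel gripper is mounted at the origin on a cart in front of the work surface, level with it; the furniture and walls round the work are solid. World frame = base frame: x ahead of the robot, y to its left, z up, the work surface at z = 0. Lengths are in m, angles in rad, forces in N, time in s.
With the tool pointing down it reaches from about 0.375 to 0.825 m from the base axis. Payload 5.5 kg.
Tool frame: the origin (TCP) lies midway between the tips of the shut fingers; the grasp point (between the pads) lies 19 mm behind it; z points along the fingers, y is the line along which they close (so a half turn about z gives the same grasp; the last joint's range is limited). The gripper opens to 85 mm and grips with 20 to 120 N. Pads are 22 mm wide; open, the fingers measure 114 mm over their backs; the gripper's body (76 mm by 85 mm) begins 54 mm behind the grasp point. The pads swing forward as they close: fully open they stand 13 mm farther back than shut.
Start: joints at [-1.25, 0.314, -0.047, 1.21, 0, 1.571], TCP at [0.189, -0.569, 0.231] pointing down, gripper open.
Joint ranges: [-2.67, 2.67], [-0.69, 1.73], [-1.03, 1.25], [-2.08, 2.16], [-1.42, 1.45], [-3.14, 3.14]. Speed limits (rad/s): [2.39, 2.39, 3.01, 3.14, 3.14, 3.14].

### API

Orientations are given as a unit quaternion [x, y, z, w].
In Python, from rig import env gives the robot as it stands. The module is installed in compiled form; this text tells all that it offers. Calls block until the motion is done:
- env.movep(position, orientation): joint-space move of the TCP to a pose.
- env.line_to(position, orientation=None, feed=0.15, until_force=None): straight line of the TCP; orientation=None keeps the orientation; feed is the mean speed in m/s. With until_force (N) it stops when the force on the tool has changed by that much, and returns True; else False.
- env.set_joints(angles): joint-space move.
- env.set_gripper(opening, grip_force=None): finger opening in m; grip_force is the grip in N (None keeps the last); returns when the fingers have stopped.
- env.sleep(seconds).
- env.inverse_kinematics(position, orientation): joint angles nearest the present ones, or None.
- env.capture(name): name is "scene" or "side" or "wrist"; returns the picture (480x640x3 uint8, blue, green, red); there is no depth.
- env.calibration(name): a dict with "intrinsics" (3x3 intrinsics, pixels), "k1" (the pictures are not rectified: a ray, as slopes to the right and down, at radius r is drawn at 1 + k1 r^2 times it, then the intrinsics apply), "cam_to_world" (4x4, takes a point from camera to world coordinates). Camera axes: x right, y down, z forward; pixel columns grow to the right and rows downward; lengths in m; the calibration is good to about 2 mm. A picture is of the moment at which its call begins: read the wrist's pose just before it. calibration takes no time and is no camera call; for the wrist camera it gives the pose at the moment of the call.
A pose or a line that the arm cannot do raises env.IKError and nothing moves.
- env.finish_job(): hands the job in; it is judged then, once.
Readings, each from a call of its own:
- env.get_clock(): time.
- env.get_joints(): joint angles.
- env.get_joint_velocities(): joint speeds.
- env.get_joint_efforts(): joint torques, N m.
- env.get_tcp_pos(): TCP position.
- env.get_orientation(): TCP orientation.
- env.get_force(): force on the tool from outside, world axes, zero at the start.
- env.get_ft_torque(): the same for the moment, N m.
- env.get_width(): finger opening in m.
- env.get_grip_force(): force on a finger pad.
Only numpy, scipy, OpenCV 4.12 (cv2) and the standard library are available. Lean on these libraries where they do the work, as an engineer would, in place of code of your own. Each camera call takes 0.05 s, during which the arm holds its last target. There are 200 camera calls.

## Working session

There is one attempt and no reset: what is moved stays moved. The work goes in short steps, each a Python script; the robot and the scene stay as the last script left them, time stands still between calls to the robot, and variables do not carry over. Pictures are saved under pics/ and viewed, at most 10 in all, crops included, and the job is handed in when it is done.

```bash
mkdir -p pics
python3 - <<'E'
from rig import env
import cv2
for n in("scene","side"):
    cv2.imwrite(f"pics/{n}0.png",env.capture(n)); c=env.calibration(n); print(n,c["intrinsics"],c["k1"],c["cam_to_world"])
print(env.get_clock(),env.get_orientation())
E
```

```text
scene [[622.77313791   0.         315.06661336]
 [  0.         622.77313791 241.20502413]
 [  0.           0.           1.        ]] -0.22345450251223511 [[ 0.70717733 -0.42318543  0.56640473 -0.16248918]
 [-0.70679252 -0.4441558   0.55060872 -0.88226733]
 [ 0.01856236 -0.78970863 -0.61320121  0.97234082]
 [ 0.          0.          0.          1.        ]]
side [[471.40345565   0.         321.49089201]
 [  0.         471.40345565 234.38940824]
 [  0.           0.           1.        ]] 0.004644823941425485 [[ 0.99531427 -0.04367483  0.08626712  0.53466516]
 [-0.09465865 -0.62215276  0.77715229 -0.92328724]
 [ 0.01972933 -0.78167669 -0.62337172  0.73561068]
 [ 0.          0.          0.          1.        ]]
0.1 [ 9.87165072e-01  1.59701253e-01 -1.31767978e-04 -7.82473988e-04]
```

View pics/scene0.png

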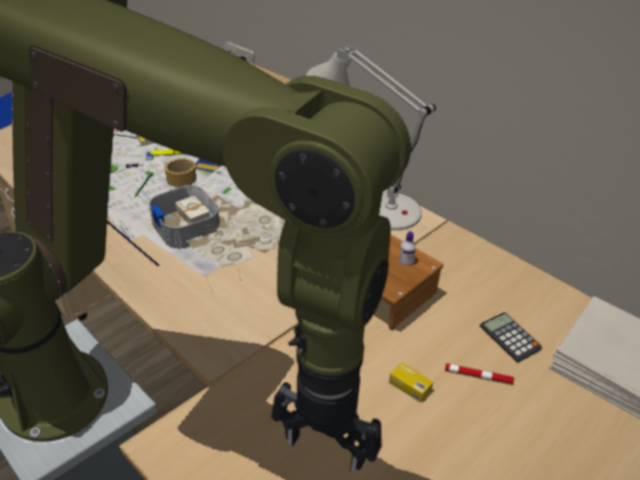

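View pics/side0.png

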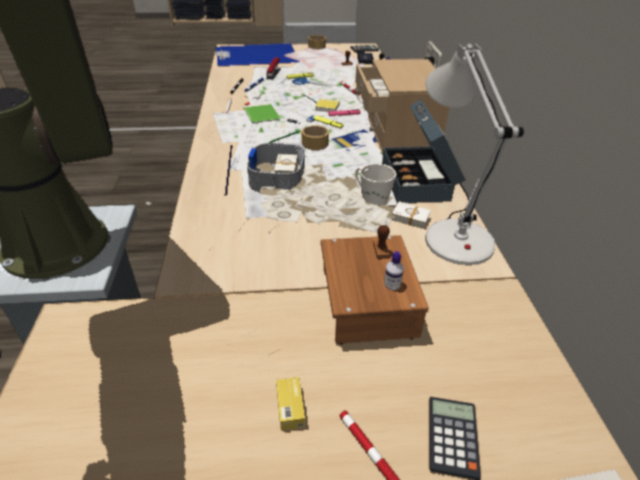

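Side view: the riser deck's corners are near (321,239), (405,237), (424,306) and (334,311), with the front edge on the left. The tub is at about (276,166) with its blue handle at (253,158). The mug is at (377,183) and the carton at (290,403). In the scene view the arm hides the riser.

```bash
cat > h.py <<'E'
from rig import env
import cv2, numpy as np
from scipy.spatial.transform import Rotation as R
def ray(c,uv):
    K=c["intrinsics"];k=c["k1"];d=(np.array(uv,float)-K[:2,2])/[K[0,0],K[1,1]]
    r0=np.hypot(*d);r=r0
    for _ in range(30): r=r0/(1+k*r*r)
    d=d*(r/r0 if r0 else 1)
    T=c["cam_to_world"];return T[:3,3],T[:3,:3]@np.r_[d,1]
def onz(c,uv,z):
    o,d=ray(c,uv);return o+d*(z-o[2])/d[2]
def pix(c,P):
    T=c["cam_to_world"];p=T[:3,:3].T@(np.array(P)-T[:3,3]);s=p[:2]/p[2]
    return c["intrinsics"][:2,:2]@(s*(1+c["k1"]*(s@s)))+c["intrinsics"][:2,2]
def down(yaw):  # tool z down, tool y axis (closing) along world direction yaw
    y=np.array([np.cos(yaw),np.sin(yaw),0]);z=np.array([0,0,-1.])
    return R.from_matrix(np.c_[np.cross(y,z),y,z]).as_quat()
E
python3 - <<'E'
from h import *
c=env.calibration("side")
for uv in((321,239),(405,237),(424,306),(334,311)):print("deck",onz(c,uv,.093))
im=cv2.imread("pics/side0.png");hsv=cv2.cvtColor(im,cv2.COLOR_BGR2HSV)
m=cv2.inRange(hsv,(100,120,60),(130,255,255));m[:140]=0;m[185:]=0;m[:,:235]=0;m[:,275:]=0
v,u=np.nonzero(m);print("blue",len(u),u.min(),u.max(),v.min(),v.max(),onz(c,(u.mean(),v.mean()),.065))
for uv in((250,147),(304,148),(304,178),(249,178)):print("tub",onz(c,uv,.07))
print("mug",onz(c,(377,200),0),"carton",onz(c,(290,420),0), "cardtop",onz(c,(286,163),.055))
w=env.calibration("wrist");T=w["cam_to_world"];print("wrist",w["intrinsics"],w["k1"],T[:3,3]-env.get_tcp_pos(),T[:3,2]);print(R.from_quat(env.get_orientation()).as_matrix())
cv2.imwrite("pics/crop.png",cv2.resize(im[130:330,220:440],None,fx=3.6,fy=3,interpolation=cv2.INTER_CUBIC))
E
```

```text
deck [ 0.62102394 -0.13797827  0.093     ]
deck [ 0.80471936 -0.14402711  0.093     ]
deck [ 0.79248024 -0.34660494  0.093     ]
deck [ 0.62514224 -0.34608319  0.093     ]
blue 91 249 256 149 167 [0.46288887 0.27798901 0.065     ]
tub [0.45650056 0.33027458 0.07      ]
tub [0.61404075 0.31506739 0.07      ]
tub [0.6031119  0.14935578 0.07      ]
tub [0.45780375 0.15848566 0.07      ]
mug [0.80417096 0.13493178 0.        ] carton [ 0.53675072 -0.49822158  0.        ] cardtop [0.55879296 0.25718913 0.055     ]
wrist [[419.80488089   0.         318.19058989]
 [  0.         419.80488089 239.72044452]
 [  0.           0.           1.        ]] -0.08452553981206065 [0.07304904 0.02390702 0.14342384] [-0.28904885 -0.09480357 -0.95260855]
[[ 9.48990985e-01  3.15302792e-01 -5.10077644e-04]
 [ 3.15303204e-01 -9.48989795e-01  1.50277496e-03]
 [-1.02293386e-05 -1.58694901e-03 -9.99998741e-01]]
```

View pics/crop.png

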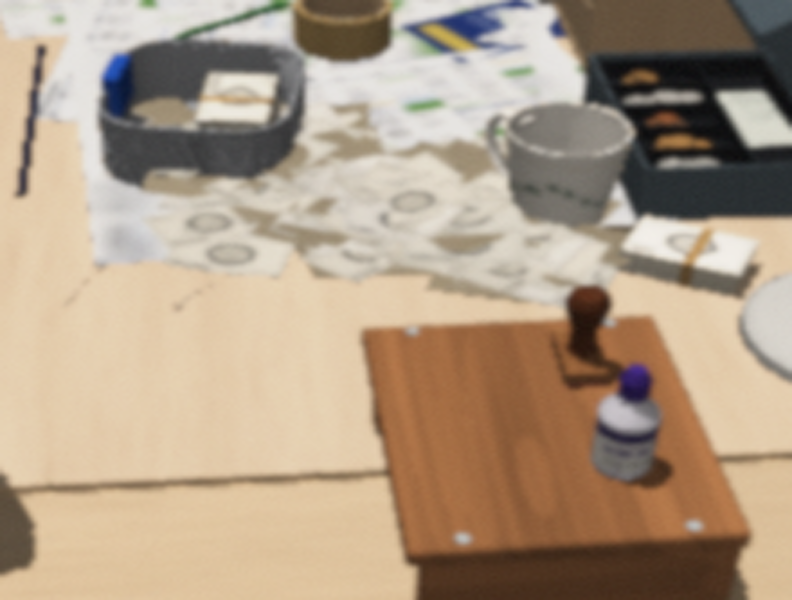

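The crop shows the tub nearly square to the world axes with its blue handle on the robot's side. The deck's front corners are at about (321,240) and (334,316) in the full image. Next I'll take close-ups with the wrist camera over the riser and then the tub.

Run:
```python
from h import *
import json
out={}
for n,p in(("riser",(.6,-.21,.32)),("tub",(.52,.22,.26))):
    env.movep(p,down(0)); 
    c=env.calibration("wrist");im=env.capture("wrist");cv2.imwrite(f"pics/w_{n}.png",im)
    out[n]={k:np.array(v).tolist() for k,v in c.items()};print(env.get_clock(),env.get_tcp_pos())
json.dump(out,open("cal.json","w"))
```

```text
2.1417 [ 0.59946633 -0.21106654  0.31983053]
3.8167 [0.52069252 0.21911404 0.26019804]
```

View pics/w_riser.png

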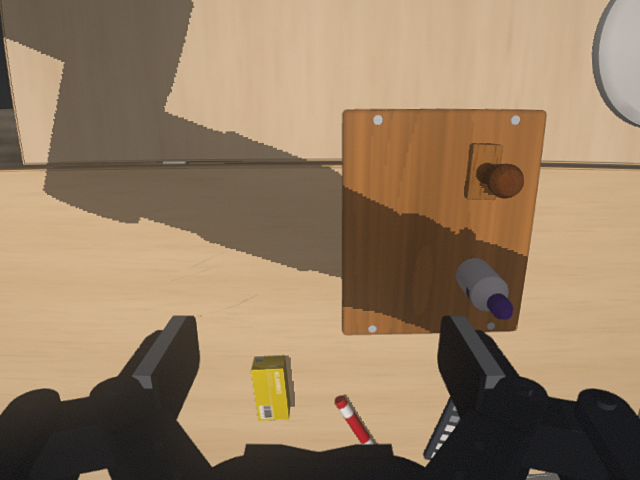

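View pics/w_tub.png

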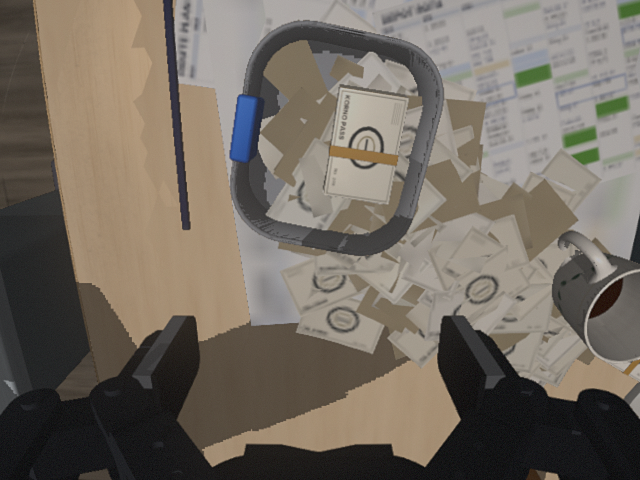

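Riser view: the deck's top corners are at (343,110), (546,110), (518,332) and (343,335). Tub view: the handle spans (232–263, 95–162) and the cards' corners are (340,85), (409,95), (388,205) and (324,195), so the tub is slightly rotated.

Run:
```python
from h import *
import json
C={k:{a:np.array(b) for a,b in v.items()} for k,v in json.load(open("cal.json")).items()}
c=C["riser"];im=cv2.imread("pics/w_riser.png");hsv=cv2.cvtColor(im,cv2.COLOR_BGR2HSV)
m=cv2.inRange(hsv,(3,125,25),(16,255,255));
m=cv2.morphologyEx(m,cv2.MORPH_OPEN,np.ones((7,7)))
P=[]
for v in range(120,325,4):
    u=np.nonzero(m[v,320:370])[0]
    if len(u):P.append(onz(c,(320+u[0]-.5,v),.093)[:2])
P=np.array(P);l=cv2.fitLine(P.astype(np.float32),cv2.DIST_HUBER,0,.001,.001).ravel();l[:2]*=np.sign(l[1]);print("front edge dir",len(P),l,"yaw",np.degrees(np.arctan2(-l[0],l[1])))
for uv in((343,110),(546,110),(518,332),(343,335)):print("deck",onz(c,uv,.093))
for u in(360,430,500):
    col=np.nonzero(m[:,u])[0];print(u,col.min(),col.max(),onz(c,(u,col.min()-.5),.093)[:2],onz(c,(u,col.max()+.5),.093)[:2])
for uv in((254,357),(290,357),(290,418),(258,420)):print("carton",onz(c,uv,.03))
c=C["tub"];im=cv2.imread("pics/w_tub.png");hsv=cv2.cvtColor(im,cv2.COLOR_BGR2HSV)
m=cv2.inRange(hsv,(100,150,60),(125,255,255));m[:80]=0;m[180:]=0;m[:,:220]=0;m[:,280:]=0
r=cv2.minAreaRect(np.argwhere(m)[:,::-1].astype(np.float32));print(r,[onz(c,b,.082)[:2].round(4) for b in cv2.boxPoints(r)])
for uv in((238,95),(263,97),(252,162),(231,159)):print("handle",onz(c,uv,.082))
K=[onz(c,uv,.055)[:2] for uv in((340,85),(409,95),(388,205),(324,195))];print("cards",K,[np.degrees(np.arctan2(*(b-a)[::-1])) for a,b in((K[3],K[0]),(K[2],K[1]),(K[0],K[1]),(K[3],K[2]))])
cv2.imwrite("pics/hand.png",cv2.resize(im[10:270,215:455],None,fx=2.3,fy=2.3,interpolation=cv2.INTER_CUBIC))
```

```text
front edge dir 52 [-0.01548045  0.9998802   0.62053233 -0.22701481] yaw 0.88699996
deck [ 0.6196524  -0.13633953  0.093     ]
deck [ 0.79688795 -0.13373972  0.093     ]
deck [ 0.80249095 -0.35136392  0.093     ]
deck [ 0.62307995 -0.35236933  0.093     ]
360 110 333 [ 0.6340962  -0.13589415] [ 0.64010676 -0.35073817]
430 110 332 [ 0.69401676 -0.13542541] [ 0.7108235  -0.35027195]
500 110 330 [ 0.75529742 -0.13437644] [ 0.78309337 -0.34919809]
carton [ 0.52091721 -0.41989737  0.03      ]
carton [ 0.56422951 -0.41969469  0.03      ]
carton [ 0.56184646 -0.5111869   0.03      ]
carton [ 0.52064716 -0.51476842  0.03      ]
((242.9510955810547, 127.99266052246094), (18.987577438354492, 65.56648254394531), 8.530765533447266) [array([0.4516, 0.2586]), array([0.4614, 0.3059]), array([0.4752, 0.3038]), array([0.4659, 0.2563])]
handle [0.46110765 0.30534484 0.082     ]
handle [0.47945309 0.30373171 0.082     ]
handle [0.4693411  0.25617074 0.082     ]
handle [0.45335497 0.25856869 0.082     ]
cards [array([0.53712812, 0.31323894]), array([0.59217723, 0.30598112]), array([0.57926373, 0.21616103]), array([0.52471064, 0.22481798])] [np.float64(82.00588965963033), np.float64(81.81860726886764), np.float64(-7.510704774875492), np.float64(-9.016999352728194)]
```

View pics/hand.png

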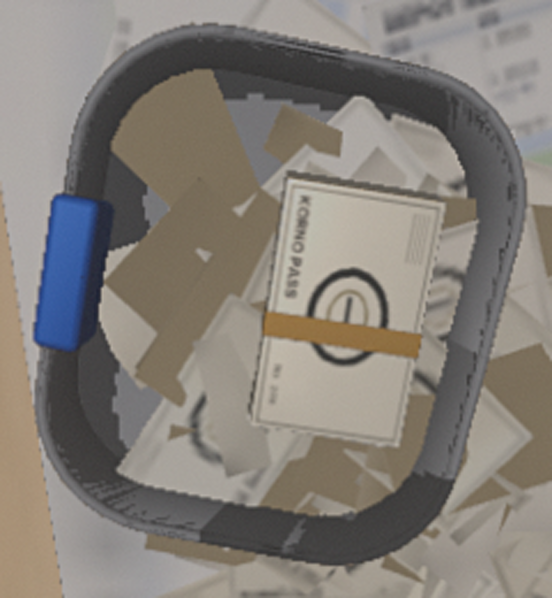

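Handle top is at about (0.463, 0.281) with tub yaw −8.2°. The riser front is at (0.621, −0.243) with yaw about 0.8°. Next I'll grasp the handle and bring the tub round.

Run:
```python
from h import *
q0=down(np.radians(-8.2));q1=down(np.radians(.85));z=.044
env.movep((.463,.281,.15),q0);env.set_gripper(.055,40)
print(env.line_to((.463,.281,z),feed=.12,until_force=6))
env.set_gripper(0,40);print(env.get_clock(),env.get_width(),env.get_grip_force(),env.get_tcp_pos(),env.get_force())
if env.get_width()>.01:
    for p,q in(((.455,.2,z),q1),((.435,-.1,z),q1),((.435,-.246,z),q1)):
        env.line_to(p,q,feed=.12);print(env.get_clock(),env.get_tcp_pos(),env.get_force(),env.get_width())
    c=env.calibration("wrist");cv2.imwrite("pics/w_front.png",env.capture("wrist"));cv2.imwrite("pics/s_front.png",env.capture("side"))
    import json;json.dump({k:np.array(v).tolist() for k,v in c.items()},open("cal2.json","w"))
    a=cv2.imread("pics/w_front.png");b=cv2.imread("pics/s_front.png")[210:370,240:450]
    b=cv2.resize(b,(400,305));a=cv2.resize(a,(400,300));cv2.imwrite("pics/front.png",np.hstack([a,b[:300]]))
```

```text
False
6.3333 0.01542472321294527 38.79023730754852 [0.46375942 0.28105867 0.04474473] [ 0.56616299 -1.46045535  5.73818218]
7.1583 [0.45538402 0.20009694 0.04474475] [-2.08887013 -0.28228832  9.02267197] 0.01589813282136788
9.8167 [ 0.43625099 -0.09809237  0.04474221] [1.05200136 8.78244408 8.3171817 ] 0.01581356294066913
11.1833 [ 0.43565358 -0.2441952   0.04445453] [-0.08095689  5.70650177  8.98864524] 0.015574480494390747
```

View pics/front.png

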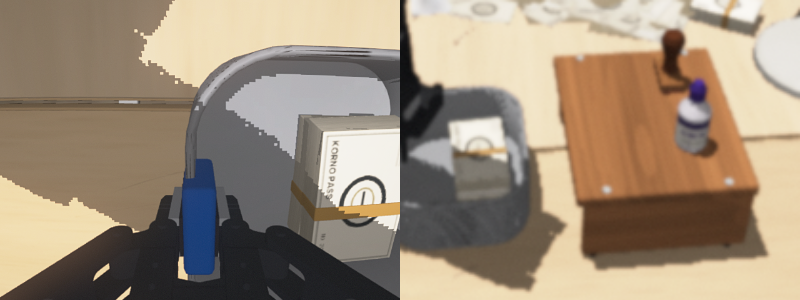

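The left half shows the handle held, aligned with the pads, with the rim's left edge at about (300,48). The right half shows the tub square in front of the riser with a gap before the deck. Fz is 9 N, so the tool is pressing the tub down. I'll unload that and check the lateral offset.

Run:
```python
from h import *
import json
c={a:np.array(b) for a,b in json.load(open("cal2.json")).items()}
im=cv2.imread("pics/w_front.png");hsv=cv2.cvtColor(im,cv2.COLOR_BGR2HSV)
m=cv2.inRange(hsv,(100,150,40),(125,255,255));v,u=np.nonzero(m);k=(u>280)&(u<350);u=u[k];v=v[k]
print("blue",u.min(),u.max(),v.min(),v.max(),onz(c,(315,v.min()),.082),onz(c,(315,v.max()),.082))
print("wrist rim left",[onz(c,(uu,vv),.07)[:2] for uu,vv in((450,74),(480,73),(560,76))])
s=env.calibration("side");
print("side rim left",onz(s,(270,256),.07),onz(s,(277,255.6),.07))
for uv in(((555-400)/1.905+240,53/1.906+210),((578-400)/1.905+240,201/1.906+210),((708-400)/1.905+240,48/1.906+210),((758-400)/1.905+240,190/1.906+210)):print("side deck",onz(s,uv,.093))
# unload vertically
for _ in range(8):
    f=env.get_force()
    if f[2]<1: break
    p=env.get_tcp_pos();env.line_to(p+[0,0,.0005],feed=.01)
    print(env.get_tcp_pos(),env.get_force())
print(env.get_clock())
```

```text
blue 291 345 255 439 [ 0.43317182 -0.20512245  0.082     ] [ 0.43402553 -0.26754008  0.082     ]
wrist rim left [array([ 0.46859763, -0.15748213]), array([ 0.47679549, -0.15689112]), array([ 0.49952392, -0.15651942])]
side rim left [ 0.51006304 -0.15943621  0.07      ] [ 0.52495867 -0.1592157   0.07      ]
side deck [ 0.62219747 -0.13395568  0.093     ]
side deck [ 0.62290012 -0.35662472  0.093     ]
side deck [ 0.79889464 -0.13725627  0.093     ]
side deck [ 0.79728136 -0.35609072  0.093     ]
[ 0.43545258 -0.243917    0.04464769] [0.57029195 1.45738411 0.32766502]
11.65
```

Tub and riser are aligned laterally to within about 1 mm. Now I'll slide in, then feel for the stop in 1 mm steps.

Run:
```python
from h import *
q=down(np.radians(.85));z=env.get_tcp_pos()[2]
Y=lambda x:-.244-(.621-x)*.0145
print(env.line_to((.445,Y(.445),z),q,feed=.05,until_force=12))
print(env.get_tcp_pos(),env.get_force(),env.get_width())
print(env.line_to((.51,Y(.51),z),q,feed=.05,until_force=8))
print(env.get_tcp_pos(),env.get_force(),env.get_width(),env.get_clock())
```

```text
True
[ 0.43714415 -0.2446714   0.04466516] [-2.01444178  0.62477732  4.57194578] 0.015278309663013117
True
[ 0.43720391 -0.24468318  0.04480226] [-2.47232103 -0.26564199  5.6978931 ] 0.015814251650657533 12.1583
```

Run:
```python
from h import *
q=down(np.radians(.85));z=.0447
Y=lambda x:-.244-(.621-x)*.0145
for x in(.46,.485,.51):
    hit=env.line_to((x,Y(x),z),q,feed=.04,until_force=20)
    print(hit,env.get_tcp_pos(),env.get_force(),env.get_width(),env.get_clock())
    if hit:break
```

```text
True [ 0.43847059 -0.24472753  0.04505352] [-2.35607796  0.15219278  7.04466881] 0.0155125934674519 12.45
```

Run:
```python
from h import *
q=down(np.radians(.85));z=.0452
Y=lambda x:-.244-(.621-x)*.0145
for x in(.448,.458):
    env.line_to((x,Y(x),z),q,feed=.03)
    print(env.get_tcp_pos(),env.get_force(),env.get_ft_torque(),env.get_width(),env.get_clock());
env.sleep(.3);print(env.get_force())
print(env.line_to((.468,Y(.468),z),q,feed=.03,until_force=30),env.get_tcp_pos(),env.get_force())
```

```text
[ 0.44725505 -0.24656914  0.04469294] [-1.1188278  -0.20023638 -1.75205268] [0.05473    0.44150565 0.08037829] 0.015408698363113399 12.9583
[ 0.45822069 -0.24629934  0.0450285 ] [ 0.48004805  0.2161406  -4.86073943] [-0.02308922  0.30117247 -0.01253497] 0.015838930679291544 13.4417
[-0.41838646 -0.21110683 -3.95430256]
False [ 0.46817241 -0.24620254  0.04516072] [ 0.07471959 -0.81473746 -4.2373726 ]
```

Run:
```python
from h import *
q=down(np.radians(.85));z=.0449
Y=lambda x:-.244-(.621-x)*.0145
for x in(.485,.5,.512):
    hit=env.line_to((x,Y(x),z),q,feed=.03,until_force=30)
    print(hit,env.get_tcp_pos(),env.get_force(),env.get_clock())
    if hit:break
cv2.imwrite("pics/s_in.png",cv2.resize(env.capture("side")[210:360,240:440],(800,600)))
if not hit:
  env.sleep(.3);print("base",env.get_force())
  for i in range(6):
    x+=.001;env.line_to((x,Y(x),z),q,feed=.01);env.sleep(.1);F=[]
    for _ in range(5):F.append(env.get_force());env.sleep(.02)
    print(round(x,4),env.get_tcp_pos()[0],np.mean(F,0).round(2),env.get_clock())
```

```text
False [ 0.48498156 -0.24589734  0.04481802] [ 0.6868012  -0.4238078  -3.78177937] 14.9417
False [ 0.50002697 -0.2456574   0.04480949] [ 0.70988665  1.13171755 -3.19374937] 15.5917
False [ 0.51208958 -0.24553223  0.0447913 ] [-0.38985747  0.00984495 -3.04673359] 16.1417
base [-0.44708773 -0.51793612 -4.61873988]
0.513 0.5129909611575396 [-0.19  0.29 -3.99] 16.925
0.514 0.513991493917738 [ 0.23 -0.16 -4.32] 17.3583
0.515 0.5149661521495456 [ 0.04  0.55 -4.35] 17.7917
0.516 0.5160036668917501 [-0.    0.03 -3.94] 18.225
0.517 0.5169783923491671 [ 0.24 -0.24 -4.12] 18.6583
0.518 0.517972062677737 [ 0.08  0.16 -3.82] 19.0917
```

View pics/s_in.png

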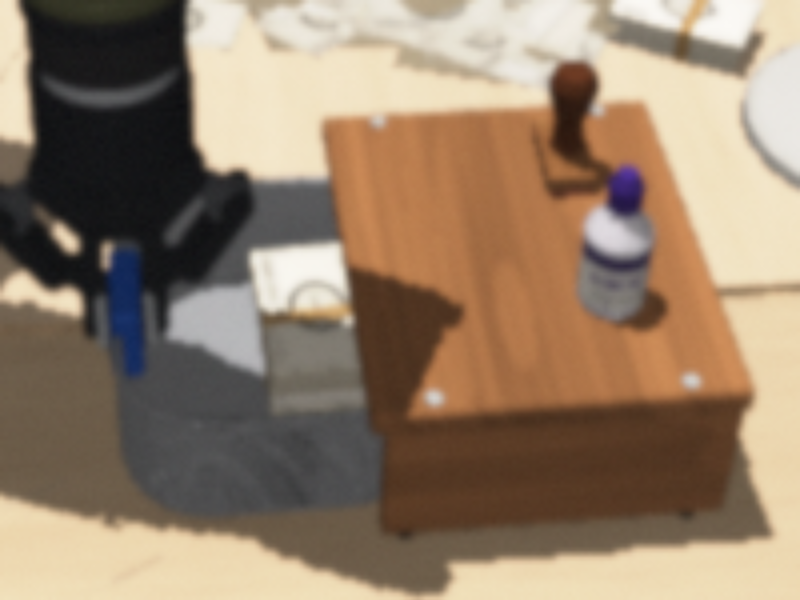

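The tub is partway in, square to the deck with even margins, and the free force Fx is about 0. I'll lower it slightly onto the desk and keep feeling until the bumper responds.

Run:
```python
from h import *
q=down(np.radians(.85));z=.0446;x=.518
Y=lambda x:-.244-(.621-x)*.0145
while x<.562 and env.get_clock()<45:
    x+=.001;env.line_to((x,Y(x),z),q,feed=.02);env.sleep(.05);F=[]
    for _ in range(4):F.append(env.get_force());env.sleep(.015)
    f=np.mean(F,0);print(round(x,4),env.get_tcp_pos()[[0,2]].round(4),f.round(2))
    if f[0]<-4 or np.linalg.norm(f[:2])>10:break
print(env.get_clock(),env.get_width())
```

```text
0.519 [0.5189 0.0447] [-1.04  0.01 -1.87]
0.52 [0.5201 0.0446] [-1.58 -0.28 -1.81]
0.521 [0.521  0.0446] [-1.58 -0.22 -0.52]
0.522 [0.522  0.0446] [-2.43  0.33 -0.9 ]
0.523 [0.5231 0.0446] [-1.76 -0.2  -0.44]
0.524 [0.5241 0.0446] [-1.81  0.28 -0.12]
0.525 [0.5251 0.0446] [-2.6  -0.45 -0.62]
0.526 [0.5261 0.0446] [-2.38  0.1  -0.71]
0.527 [0.5271 0.0446] [-1.89  0.22 -0.12]
0.528 [0.5281 0.0446] [-2.37 -0.18 -0.44]
0.529 [0.5291 0.0446] [-2.11 -0.   -0.2 ]
0.53 [0.5301 0.0446] [-1.92 -0.2  -0.41]
0.531 [0.5311 0.0446] [-1.72  0.17 -0.1 ]
0.532 [0.5321 0.0446] [-2.11  0.08 -0.42]
0.533 [0.5331 0.0446] [-2.09 -0.12  0.01]
0.534 [0.5341 0.0446] [-2.15 -0.13 -0.16]
0.535 [0.5351 0.0446] [-2.06  0.3  -0.03]
0.536 [0.5361 0.0446] [-1.89  0.1  -0.02]
0.537 [0.5371 0.0446] [-2.07  0.14 -0.53]
0.538 [0.5381 0.0446] [-2.93  0.25 -0.23]
0.539 [0.5391 0.0446] [-2.46 -0.11 -0.15]
0.54 [0.5401 0.0446] [-2.3   0.29  0.33]
0.541 [0.5411 0.0446] [-2.43  0.03 -0.17]
0.542 [0.5421 0.0446] [-2.15 -0.25  0.08]
0.543 [0.5431 0.0446] [-2.26  0.14 -0.24]
0.544 [0.5441 0.0446] [-2.12  0.24 -0.21]
0.545 [0.5451 0.0446] [-2.39  0.04 -0.11]
0.546 [0.5461 0.0446] [-2.48 -0.57 -0.22]
0.547 [0.5471 0.0446] [-2.1  -0.03 -0.1 ]
0.548 [0.5481 0.0446] [-1.79  0.45  0.12]
0.549 [0.5491 0.0446] [-2.24  0.08  0.09]
0.55 [0.5501 0.0446] [-2.55  0.19  0.33]
0.551 [0.5511 0.0446] [-1.94  0.19 -0.06]
0.552 [0.5521 0.0446] [-2.91  0.2  -0.26]
0.553 [0.5531 0.0446] [-2.27  0.4  -0.37]
0.554 [0.5541 0.0446] [-2.32 -0.01 -0.37]
0.555 [0.555  0.0446] [-2.51 -0.38  0.33]
0.556 [0.5561 0.0446] [-2.63 -0.56  0.34]
0.557 [0.5571 0.0446] [-3.14  0.06  0.47]
0.558 [0.5581 0.0446] [-3.18 -0.32 -0.03]
0.559 [0.559  0.0446] [-3.43  0.1   0.27]
0.56 [0.5596 0.0445] [-4.81  0.3   1.89]
34.4917 0.01568820929198526
```

Pin contact came at about 0.556 and the bumper at about 0.5593. I'll press slightly more, ease off until the tool force is about zero, then release.

Run:
```python
from h import *
q=down(np.radians(.85));z=.0446;x=.560
Y=lambda x:-.244-(.621-x)*.0145
def go(x):
    env.line_to((x,Y(x),z),q,feed=.01);env.sleep(.05);F=[]
    for _ in range(4):F.append(env.get_force());env.sleep(.015)
    f=np.mean(F,0);print(round(x,4),env.get_tcp_pos().round(4),f.round(2));return f
while x<.5625:
    x+=.0005
    if go(x)[0]<-7:break
for _ in range(6):
    x-=.0003
    if go(x)[0]>-.6:break
env.set_gripper(.05);env.sleep(.1);p=env.get_tcp_pos();print(env.get_width(),env.get_force())
env.line_to((p[0],p[1],.17),feed=.1);print(env.get_clock())
cv2.imwrite("pics/w_end.png",env.capture("wrist"));s=env.capture("side");cv2.imwrite("pics/s_end.png",s)
a=cv2.resize(cv2.imread("pics/w_end.png"),(400,300));cv2.imwrite("pics/end.png",np.hstack([a,cv2.resize(s[210:360,240:440],(400,300))]))
```

```text
0.5605 [ 0.5597 -0.2449  0.0446] [-6.74 -0.03  2.54]
0.561 [ 0.5599 -0.2448  0.0446] [-7.49  0.01  3.71]
0.5607 [ 0.5599 -0.2448  0.0446] [-6.83  0.    2.7 ]
0.5604 [ 0.5599 -0.2448  0.0446] [-5.44 -0.07  1.73]
0.5601 [ 0.5599 -0.2448  0.0445] [-5.25  0.41  1.77]
0.5598 [ 0.5599 -0.2448  0.0446] [-3.32  0.63  0.31]
0.5595 [ 0.5599 -0.2447  0.0446] [-1.01  1.06 -1.61]
0.5592 [ 0.5594 -0.2448  0.0446] [-0.44  1.96 -1.92]
0.05019749345042216 [ 0.69855628 -0.42341001  0.40446804]
39.35
```

View pics/end.png

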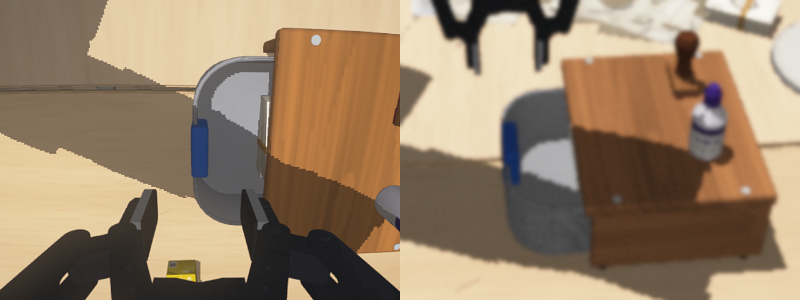

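The tub stands squarely home, with its handle near (200,148) in the left view, and the gripper is clear above it. The stamp and bottle are where they were, and the carton is untouched. I'll hand it in.

```bash
python3 -c "
from rig import env
print(env.finish_job(),env.get_clock())"
```

```text
the job is handed in; nothing more can be done
the job is handed in; nothing more can be done
```

I parked the tub squarely under the riser, pressed it by feel onto the bumper with about 7.5 N at most, released it and handed the job in at about 39 s; that the pin is flush is judged from the force readings, not seen.

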